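# Set a collimator tube to its insertion ring

### The arm

A 7-joint arm with a two-finger parallel gripper is mounted at the origin on a cart in front of the work surface, level with it; the furniture and walls round the work are solid. World frame = base frame: x ahead of the robot, y to its left, z up, the work surface at z = 0. Lengths are in m, angles in degrees, forces in N, time in s.
With the tool pointing down it reaches from about 0.425 to 0.825 m from the base axis. Payload 3.6 kg.
Tool frame: the origin (TCP) lies midway between the tips of the shut fingers; the grasp point (between the pads) lies 19 mm behind it; z points along the fingers, x is the direction in which the jaws open and shut, and the axes are right-handed (so a half turn about z gives the same grasp; the last joint's range is limited). The gripper opens to 93 mm and grips with 3 to 60 N. Pads are 15 mm wide; open, the fingers measure 128 mm over their backs; the gripper's body (75 mm by 188 mm) begins 65 mm behind the grasp point.
Start: joints at [-69.414, 35.231, -0.722, 81.555, 0.464, 63.22, -2.315], TCP at [0.245, 0.602, 0.219] pointing down, gripper open.
Joint ranges: [-178.69, 178.69], [-17.37, 117.87], [-77.05, 75.6], [15.02, 138.74], [-78.02, 258.01], [0.78, 113.62], [-162.83, 162.83]. Speed limits (degrees/s): [159.86, 159.86, 180, 180, 180, 180, 180].

### API

Orientations are given as a 3x3 rotation matrix whose columns are the frame's x, y, z axes.
In Python, from cell import readout, vision, order gives the robot as it stands.
- The arm moves only by the tool step_arm, never from a script. Its argument "rows" is a list of rows, each an object of numbers: "dx", "dy", "dz": the shift along the tool's x, y, z as a fraction of full scale; "ax", "ay", "az": the turn, a rotation vector about the tool's x, y, z as a fraction of full scale. A call has 1 to 20 rows; each row is the pose to reach, as a shift and turn from the pose commanded when the call began, along the tool's axes at that moment, turning the shorter way round; what a row does not reach only later rows make up. Full scale, the value 1, is 15 cm for a shift and 180 degrees for a turn. A row lasts 1/10 s, in which the tool goes at most 50 mm and 8.59 degrees, less where a joint would pass 70% of its speed; a pose out of reach is approached as far as the arm can. A call with a number of a shift or a turn outside -1 to 1 is refused whole. A call with a gripper value outside its range is refused whole. "hand" is the opening, from -1 (shut) to 1 (fully open), set as the call begins (left out, the last holds). The fingers move at their own pace and stop on an object; the grip force is fixed at half the most. Time passes only in rows, so rows that repeat a pose let the fingers close. It gives the time, the measured TCP pose, the force and the opening at its end, in the units of the state.
- readout.read_state(): the state, without advancing time (a new reading comes with each control period).
- vision.read_camera(name): name is "side" or "top"; returns a dict with "image" (400x640x3 uint8, red, green, blue), "range_z" (400x640 float32, m along the optical axis (not along the pixel's ray), 0 where there is no reading), "mtx" (3x3 intrinsics, pixels), "R" (3x3) and "t" (3): a world point X has camera coordinates R X + t. Camera axes: x right, y down, z forward; pixel columns grow to the right and rows downward; lengths in m; the calibration is good to about 2 mm. A picture is of the moment at which its call begins.
- order.hand_in(): hands the job in, once; it reports no verdict.
The state is a dict: "t": time; "qpos": joint angles; "joint_velocities": joint speeds; "joint_efforts": joint torques, N m; "ee_pos": TCP position; "ee_rot": TCP orientation; "contact_force": force on the tool from outside, world axes, zero at the start; "ft_torque": the same for the moment, N m; "grip_width": finger opening in m.
Only numpy, scipy, OpenCV 4.12 (cv2) and the standard library are available. Lean on these libraries where they do the work, as an engineer would, in place of code of your own. Each camera call takes 0.05 s, during which the arm holds its last target.

### The job

Take the collimator tube off its rest and slide its plain front end level into the bore of the sleeve holder, until the dark ring round the tube is level with the rim of the sleeve's mouth. Let go of the tube there, and leave the other things on the bench where they are.

Things in the scene. Friction and masses are not known exactly. Their poses are not given: they have to be found in the camera images.
- tube: Loose aluminium collimator tube, a round bar 24 mm in diameter, 180 mm long, about 0.1 kg, with one dark ring at mid-length and a knurled ring (32 mm diameter, 12 mm long, too big for the bore) at its rear end. Origin: on its axis at mid-length, which is the middle of the dark ring. x axis: along the tube towards the plain front end. Any roll. Balance point about 24 mm ahead of the origin.
- tube_grip (a point): Good place to grip the tube: on its axis, in the middle of the plain stretch between dark ring and knurled ring, 39 mm behind the dark ring, 129 mm behind the front end. At the start the tube lies level in two vee plates, axis 45 mm above the bench, and can be gripped here from above across its 24 mm, with free room to both sides. Axes as tube.
- tube_mark (a point): Middle of the dark ring (a band 4 mm wide round the tube), on the tube's axis, 90 mm behind the front end. Axes as tube.
- tube_front (a point): Centre of the tube's plain front end face, 90 mm ahead of the dark ring. Axes as tube.
- sleeve_mouth (a point): Centre of the sleeve's mouth, in the plane of its rim, 80 mm above the bench. x axis: level, along the bore, the way the tube is pushed in; z up. The bore is 28 mm round and goes right through the 80 mm long sleeve, with no stop; the mouth flares to 35 mm over the first 7 mm. A released tube rests on the bottom of the bore, its axis 2 mm below this point.
- holder: The sleeve holder, fixed to the bench: grey sleeve, outside diameter 38 mm (45 mm at the mouth), on an aluminium web and a dark base plate 110 x 74 x 10 mm, which reaches from 15 mm before the mouth to 95 mm behind it. Highest point 103 mm. Origin on the bench below the mouth; axes as sleeve_mouth.
- rest: Fixed rest: dark base plate 100 x 60 x 8 mm with two grey vee plates, 8 mm thick, tops about 50 mm above the bench, that stand under the tube 8 mm and 56 mm ahead of its dark ring. Origin on the bench below the dark ring of the lying tube; x axis towards the tube's front end, z up.
- attenuator_mid (a point): Middle of a bystander: loose black attenuator block with a dial, 24 x 68 x 29 mm. Leave it.
- module_mid (a point): Middle of a bystander: loose small metal plug-in module, 69 x 14 x 11 mm. Leave it.
- driver_mid (a point): Middle of a bystander: loose precision screwdriver, 14 x 145 x 14 mm, lying on the bench on the robot's side. Leave it.
Not all that is in view belongs to the job. Leave any green look-alike of the holder alone.

How it is judged (in metres and radians):
On the way, in this order (a step that is already met when the one before it is completed fails the run):
1. the tube is lifted off its rest (height (world z) of tube_mark above 0.062 m), for 0.1 s.
2. the front end is at least 20 mm inside the bore (x of tube_front in the frame of sleeve_mouth above 0.02 m and y of tube_front in the frame of sleeve_mouth between -0.008 and 0.008 m and z of tube_front in the frame of sleeve_mouth between -0.008 and 0.008 m), for 0.1 s.
At the end, for the whole second after the job is handed in: The tube rests in the bore, front end first, with the middle of its dark ring within 5 mm of the plane of the sleeve's rim (and within 6 mm of the bore's axis), in line with the bore within 0.12 rad, released and at rest (x of tube_mark in the frame of sleeve_mouth between -0.005 and 0.005 m and y of tube_mark in the frame of sleeve_mouth between -0.006 and 0.006 m and z of tube_mark in the frame of sleeve_mouth between -0.006 and 0.006 m and angle between the x axis of tube_mark and the x axis of sleeve_mouth, either way round below 0.12 rad and linear speed of tube below 0.01 m/s and angular speed of tube below 0.1 rad/s); the robot touches nothing.
It fails at once if the attenuator is shifted by more than 30 mm (distance of attenuator_mid from where it was at the start of the episode above 0.03 m).
It fails at once if the spare module is shifted by more than 30 mm (distance of module_mid from where it was at the start of the episode above 0.03 m).
It fails at once if the screwdriver is shifted by more than 30 mm (distance of driver_mid from where it was at the start of the episode above 0.03 m).
It also fails if it takes over 45 s, if anything falls off the work surface, if the arm or the gripper's body presses on something with over 40 N, if the wrist force passes 120 N, or if a joint passes its speed limit or range.

## Working session

There is one attempt and no reset: what is moved stays moved. The work goes in short steps, Python scripts to look and compute and a tool call to move; the robot and the scene stay as the last step left them, time stands still between calls to the robot, and variables do not carry over. Pictures are saved under pics/ and viewed, and the job is handed in when it is done.

Besides the shell and the picture viewer there is one more tool, called after "Emit:" as name([rows], argument=value, ...), one row to a line, values as JSON. step_arm: Moves the arm, as the interface text tells. Shift numbers are shares of 15 cm and turn numbers shares of 180 degrees, none past 1 either way. Its arguments: {"type":"object","properties":{"rows":{"type":"array"},"hand":{"type":"number"}},"required":["rows"]}

```bash
ls; mkdir -p pics
python3 - <<'E'
from cell import readout, vision
import cv2, numpy as np
s=readout.read_state(); print({k:np.round(v,4).tolist() for k,v in s.items()})
for n in ["side","top"]:
    c=vision.read_camera(n); cv2.imwrite(f"pics/{n}0.png",c["image"][:,:,::-1]); np.savez(f"pics/{n}0.npz",**c)
    print(n,np.round(c["mtx"],1).tolist(),np.round(c["R"],3).tolist(),np.round(c["t"],3).tolist())
E
```

```text
pics
{'t': 0.0, 'qpos': [-69.4125, 35.2899, -0.7223, 81.6392, 0.4653, 63.2201, -2.3159], 'joint_velocities': [0.0988, -0.0526, -0.0025, -0.0559, 0.0062, 0.0973, -0.0278], 'joint_efforts': [-0.0001, -45.8926, 0.2088, -16.5752, -0.0611, 0.0203, 0.0002], 'ee_pos': [0.2443, 0.6015, 0.2175], 'ee_rot': [[0.3763, 0.9265, -0.0009], [0.9265, -0.3763, -0.0024], [-0.0026, 0.0001, -1.0]], 'contact_force': [0.2689, -0.7939, -0.4864], 'ft_torque': [-0.0237, -0.0025, -0.0237], 'grip_width': 0.0928}
side [[459.2, 0.0, 320.4], [0.0, 459.2, 207.6], [0.0, 0.0, 1.0]] [[0.911, -0.412, -0.002], [-0.205, -0.449, -0.87], [0.357, 0.793, -0.493]] [-0.429, 0.201, 0.707]
top [[503.2, 0.0, 319.0], [0.0, 503.2, 196.3], [0.0, 0.0, 1.0]] [[0.004, -1.0, -0.014], [-0.996, -0.002, -0.094], [0.094, 0.014, -0.996]] [0.082, 0.507, 1.009]
```

View pics/side0.png

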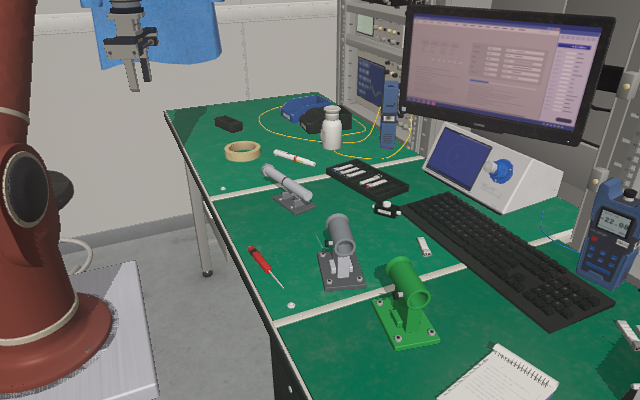

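View pics/top0.png

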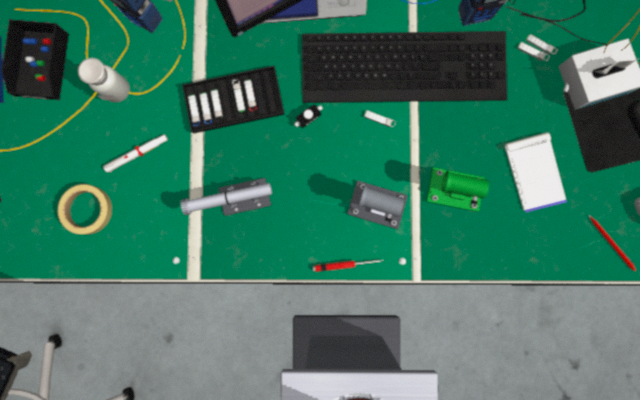

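Run:
```python
import cv2, numpy as np
t=cv2.imread("pics/top0.png"); s=cv2.imread("pics/side0.png")
a=cv2.resize(t[160:240,165:285],None,fx=6,fy=6,interpolation=cv2.INTER_CUBIC)
b=cv2.resize(t[160:240,325:505],None,fx=4.4,fy=4.4,interpolation=cv2.INTER_CUBIC)
cv2.imwrite("pics/t_tube.png",a);cv2.imwrite("pics/t_hold.png",b)
cv2.imwrite("pics/s_tube.png",cv2.resize(s[150:230,240:340],None,fx=7,fy=7,interpolation=cv2.INTER_CUBIC))
cv2.imwrite("pics/s_hold.png",cv2.resize(s[200:355,300:445],None,fx=3.8,fy=3.8,interpolation=cv2.INTER_CUBIC))
```

```text
(no output)
```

View pics/t_tube.png

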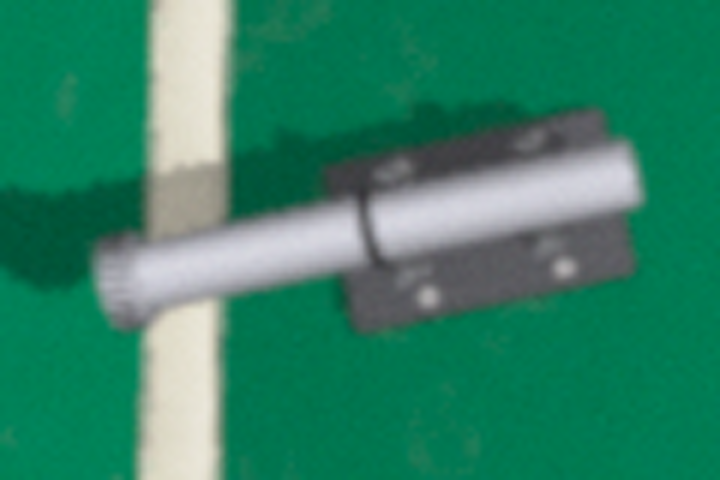

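View pics/t_hold.png

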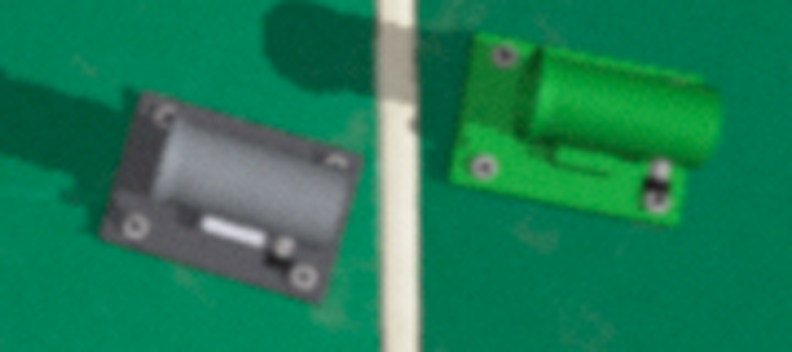

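View pics/s_tube.png

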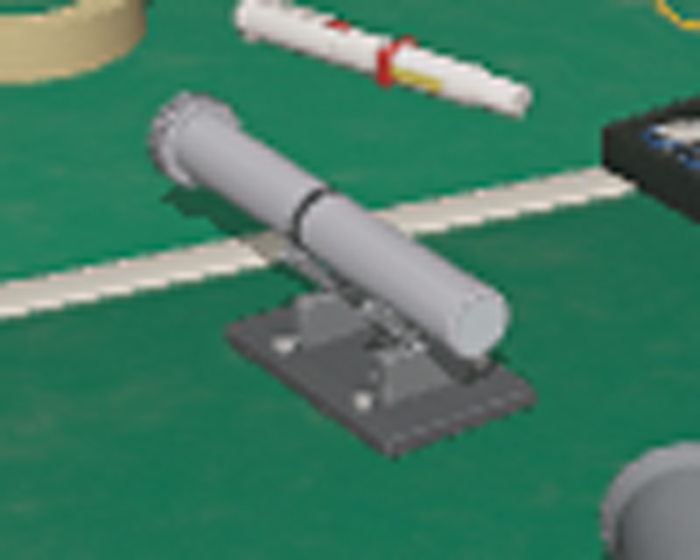

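View pics/s_hold.png

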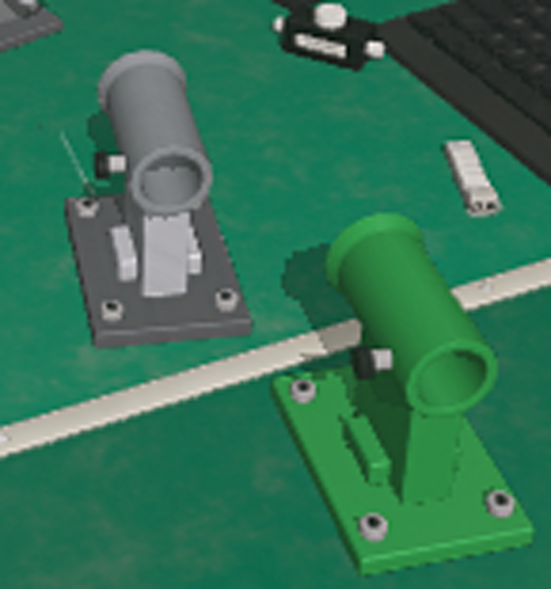

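```bash
cat > h.py <<'E'
import numpy as np, cv2
def load(n): return dict(np.load(n))
def world(c,r0,r1,c0,c1):
    v,u=np.mgrid[r0:r1,c0:c1]; z=c["range_z"][r0:r1,c0:c1].astype(float)
    K=c["mtx"]; P=np.stack([(u-K[0,2])/K[0,0]*z,(v-K[1,2])/K[1,1]*z,z],-1)
    W=(P-c["t"])@c["R"]; W[z<=0]=np.nan
    return W
def proj(c,X):
    p=np.asarray(X)@c["R"].T+c["t"]; q=p@c["mtx"].T; return q[...,:2]/q[...,2:]
def ray(c,uv):
    d=np.linalg.inv(c["mtx"])@np.array([uv[0],uv[1],1.]); return -c["R"].T@c["t"], c["R"].T@d
def at_z(c,uv,z):
    o,d=ray(c,uv); return o+d*(z-o[2])/d[2]
E
python3 - <<'E'
from h import *
from scipy.optimize import least_squares
for cam in ["top","side"]:
    c=load(f"pics/{cam}0.npz")
    boxes={"tube":(170,225,175,280),"hold":(175,235,340,412)} if cam=="top" else {"tube":(158,210,255,320),"hold":(205,265,322,362)}
    for k,b in boxes.items():
        W=world(c,*b).reshape(-1,3); W=W[~np.isnan(W[:,0])]
        tbl=W[np.abs(W[:,2])<.008]; 
        lo,hi=(0.046,0.07) if k=="tube" else (0.085,0.112)
        Q=W[(W[:,2]>lo)&(W[:,2]<hi)]
        r=.012 if k=="tube" else .019
        m=Q.mean(0); d=np.linalg.svd(Q-m)[2][0]; d*=-np.sign(d[1])
        z0=.045 if k=="tube" else .08
        # axis: point (x0 at y=m1), slope, z
        def f(p):
            a=np.array([p[0],m[1],p[2]]); e=np.array([p[1],-1,p[3]]); e/=np.linalg.norm(e)
            return np.linalg.norm(np.cross(Q-a,e),axis=1)-r
        s=least_squares(f,[m[0],-d[0]/d[1],z0,0],loss="soft_l1",f_scale=.002)
        a=np.array([s.x[0],m[1],s.x[2]]); e=np.array([s.x[1],-1,s.x[3]]);e/=np.linalg.norm(e)
        t=(Q-a)@e
        print(cam,k,"tblz",np.median(tbl[:,2]).round(4) if len(tbl) else None,len(Q),"a",a.round(4),"e",e.round(4),"rms",np.std(f(s.x)).round(4),"ends",(a+e*np.percentile(t,[1])).round(4),(a+e*np.percentile(t,[99])).round(4))
E
```

```text
top tube tblz 0.0013 1073 a [0.501  0.2702 0.0449] e [ 0.2154 -0.9765 -0.0117] rms 0.0019 ends [0.4825 0.3544 0.0459] [0.5206 0.1815 0.0438]
top hold tblz 0.001 786 a [ 0.4915 -0.038   0.0796] e [-0.29   -0.9569 -0.0152] rms 0.0019 ends [ 0.5028 -0.0006  0.0802] [ 0.48   -0.0756  0.079 ]
side tube tblz 0.0019 465 a [0.5038 0.2596 0.0452] e [ 0.2133 -0.9769 -0.0137] rms 0.0018 ends [0.4837 0.3516 0.0465] [0.5219 0.177  0.0441]
side hold tblz 0.0018 609 a [ 0.4913 -0.0422  0.0803] e [-0.2947 -0.9553 -0.0237] rms 0.0018 ends [ 0.5037 -0.0021  0.0813] [ 0.4799 -0.0791  0.0794]
```

```bash
cat > ov.py <<'E'
from h import *
def circ(o,e,r,n=48):
    e=e/np.linalg.norm(e); z=np.array([0,0,1.]); s=np.cross(z,e); s/=np.linalg.norm(s); w=np.cross(e,s)
    a=np.linspace(0,2*np.pi,n); return o+r*(np.cos(a)[:,None]*s+np.sin(a)[:,None]*w)
def draw(im,c,P,off,f,col):
    p=(proj(c,P)-off+.5)*f-.5
    cv2.polylines(im,[np.round(p).astype(int)],False,col,1,cv2.LINE_AA)
def overlay(c,items,box,f,name):
    r0,r1,c0,c1=box
    im=cv2.resize(np.ascontiguousarray(c["image"][r0:r1,c0:c1,::-1]),None,fx=f,fy=f,interpolation=cv2.INTER_CUBIC)
    for P,col in items: draw(im,c,P,np.array([c0,r0]),f,col)
    cv2.imwrite(name,im); return im
def tube_items(o,e):
    return [(circ(o+e*s,e,r),col) for s,r,col in [(0,.012,(0,0,255)),(.09,.012,(255,0,255)),(-.09,.016,(0,255,255)),(-.078,.016,(0,255,255))]]
def sl_items(o,e):
    return [(circ(o,e,.0225),(0,0,255)),(circ(o+e*.08,e,.019),(0,255,255)),(circ(o+e*.08,e,.014),(0,255,255)),(circ(o,e,.0175),(255,0,255))]
E
python3 - <<'E'
from ov import *
te=np.array([.2145,-.9767,0]);te/=np.linalg.norm(te)
to=np.array([.501,.2702,.045])+te*.0025
he=np.array([-.2925,-.9563,0]);he/=np.linalg.norm(he)
ho=np.array([.5033,0.0008,.08])
print(to,ho)
t=load("pics/top0.npz");s=load("pics/side0.npz")
A=overlay(t,tube_items(to,te),(175,220,175,280),7,"pics/a1.png")
B=overlay(t,sl_items(ho,he),(170,235,335,415),8,"pics/a2.png")
A=overlay(s,tube_items(to,te),(155,215,255,325),9,"pics/b1.png")
B=overlay(s,sl_items(ho,he),(205,295,310,370),7,"pics/b2.png")
for c in(t,s): print(-c["R"].T@c["t"])
E
```

```text
[0.50153626 0.26775819 0.045     ] [0.5033 0.0008 0.08  ]
[0.4097936  0.06856409 1.05287891]
[ 0.17905175 -0.64742344  0.5227483 ]
```

View pics/a1.png

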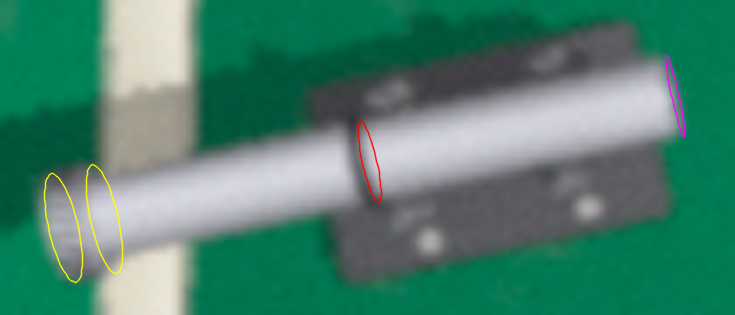

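View pics/a2.png

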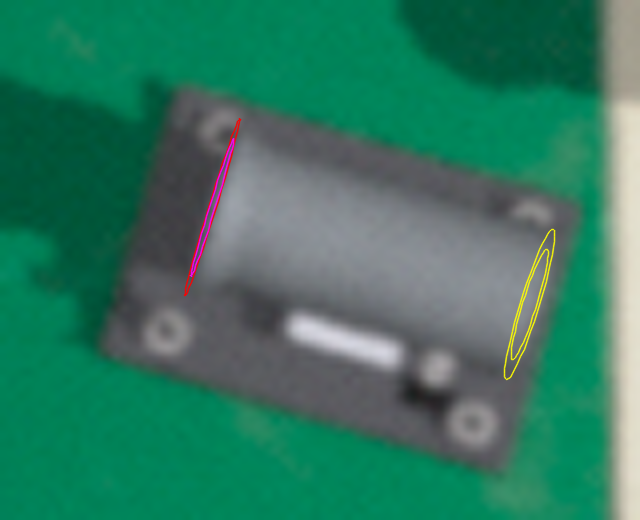

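View pics/b1.png

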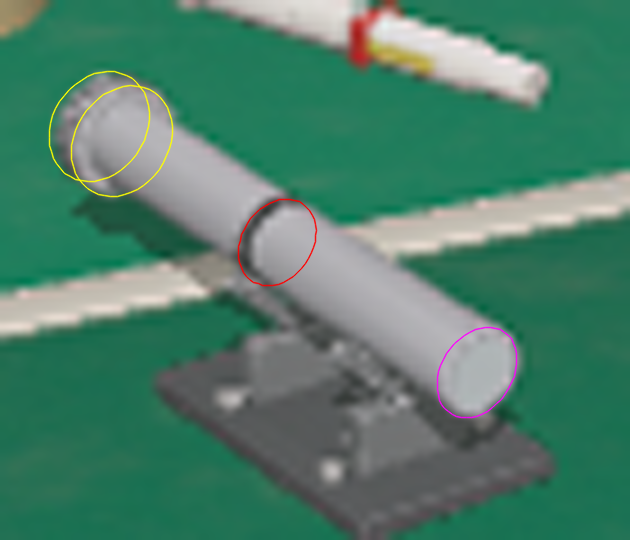

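View pics/b2.png

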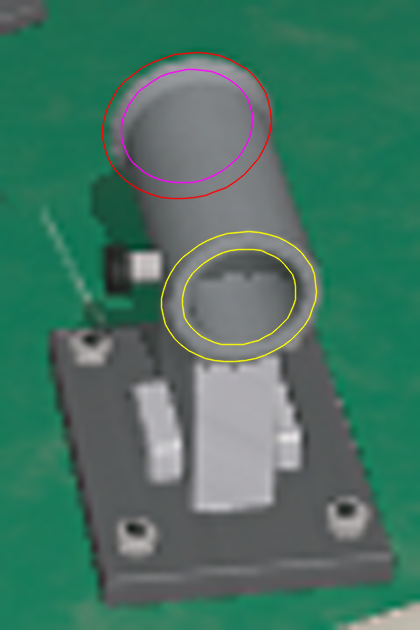

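Run:
```python
from ov import *
t=load("pics/top0.npz");s=load("pics/side0.npz")
def rep(name,C):
    C=np.array(C); print(name,C.round(4).tolist())
    L=(C[2]+C[3]-C[0]-C[1]); e=L/np.linalg.norm(L); print(" e",e.round(4),"len",np.linalg.norm(L)/2,"wid",np.linalg.norm(C[0]-C[1]),"mouth",((C[0]+C[1])/2+.015*e).round(4), "mid",C.mean(0).round(4),"mouth from mid",(C.mean(0)-.04*e).round(4))
# left-far, left-near, right-near, right-far
rep("top",[at_z(t,(np.array(p)+.5)/8-.5+[335,170],.010) for p in [(180,88),(100,355),(505,475),(582,198)]])
# side: far-left corner hidden; order left-front(far),..: near-left, near-right, far-left
P=[at_z(s,(np.array(p)+.5)/7-.5+[310,205],.010) for p in [(50,333),(105,578),(395,555)]]
print(np.round(P,4)); 
he=(P[1]-P[0]);print(np.linalg.norm(he),he/np.linalg.norm(he),np.linalg.norm(P[2]-P[1]))
```

```text
top [[0.5411, 0.0041, 0.01], [0.4714, 0.025, 0.01], [0.4407, -0.0794, 0.01], [0.5125, -0.1001, 0.01]]
 e [-0.2734 -0.9619  0.    ] len 0.1084361066896981 wid 0.07283068419545306 mouth [5.021e-01 1.000e-04 1.000e-02] mid [ 0.4914 -0.0376  0.01  ] mouth from mid [0.5024 0.0009 0.01  ]
[[ 0.4722  0.0206  0.01  ]
 [ 0.442  -0.081   0.01  ]
 [ 0.5117 -0.1029  0.01  ]]
0.1060324908898229 [-0.28477699 -0.9585938   0.        ] 0.07309540938292831
```

Emit:
step_arm([
  {"dx": -0.1, "dy": 0.15, "az": 0.04},
  {"dx": -0.2, "dy": 0.35, "az": 0.08},
  {"dx": -0.3, "dy": 0.55, "az": 0.12},
  {"dx": -0.4, "dy": 0.75, "az": 0.16},
  {"dx": -0.5, "dy": 0.9, "az": 0.2},
  {"dx": -0.6, "dy": 1.0, "az": 0.24},
  {"dx": -0.6, "dy": 1.0, "az": 0.28},
  {"dx": -0.6, "dy": 1.0, "az": 0.308},
  {"dx": -0.6, "dy": 1.0, "az": 0.308},
], hand=1)

```text
invalid input at $.rows[0]: expected keys dx, dy, dz, ax, ay, az
```

```bash
cat > plan.py <<'E'
from h import *
from cell import readout
from scipy.spatial.transform import Rotation as Ro
def plan(p,yaw,pitch_dir=None):
    s=readout.read_state(); R=np.array(s["ee_rot"]); P=np.array(s["ee_pos"])
    x=np.array([np.cos(np.radians(yaw)),np.sin(np.radians(yaw)),0]); z=np.array([0,0,-1.]); T=np.stack([x,np.cross(z,x),z],1)
    d=R.T@(np.array(p)-P)/.15; a=np.degrees(Ro.from_matrix(R.T@T).as_rotvec())/180
    print("t",round(float(s["t"]),2),"P",P.round(4),"yaw",np.degrees(np.arctan2(R[1,0],R[0,0])).round(2),"zax",R[:,2].round(4),"F",np.round(s["contact_force"],1),"w",round(float(s["grip_width"]),4))
    print(" shift",d.round(3),"turn",a.round(4))
E
python3 -c "
from plan import *
plan([.4927,.3078,.13],12.4)"
```

```text
t 0.1 P [0.2443 0.6016 0.2176] yaw 67.9 zax [-8.0e-04 -2.1e-03 -1.0e+00] F [ 0.3 -0.  -0.2] w 0.0931
 shift [-1.19   2.271  0.587] turn [0.0004 0.0007 0.3083]
```

Emit:
step_arm([
  {"dx": -0.1, "dy": 0.15, "dz": 0, "ax": 0, "ay": 0, "az": 0.04},
  {"dx": -0.2, "dy": 0.35, "dz": 0, "ax": 0, "ay": 0, "az": 0.08},
  {"dx": -0.3, "dy": 0.55, "dz": 0, "ax": 0, "ay": 0, "az": 0.12},
  {"dx": -0.4, "dy": 0.75, "dz": 0, "ax": 0, "ay": 0, "az": 0.16},
  {"dx": -0.5, "dy": 0.9, "dz": 0, "ax": 0, "ay": 0, "az": 0.2},
  {"dx": -0.6, "dy": 1.0, "dz": 0, "ax": 0, "ay": 0, "az": 0.24},
  {"dx": -0.6, "dy": 1.0, "dz": 0, "ax": 0, "ay": 0, "az": 0.28},
  {"dx": -0.6, "dy": 1.0, "dz": 0, "ax": 0, "ay": 0, "az": 0.308},
  {"dx": -0.6, "dy": 1.0, "dz": 0, "ax": 0, "ay": 0, "az": 0.308},
], hand=1)

```text
t: 1.0
ee_pos: [0.3494, 0.4621, 0.2182]
ee_rot: [[0.976, 0.216, -0.001], [0.216, -0.976, -0.001], [-0.001, 0.001, -1.0]]
contact_force: [-0.8, 0.3, -0.5]
grip_width: 0.0928
```

```bash
python3 -c "
from plan import *
plan([.4927,.3078,.13],12.4)"
```

```text
t 1.0 P [0.3494 0.4621 0.2182] yaw 12.46 zax [-5.e-04 -1.e-03 -1.e+00] F [-0.8  0.3 -0.5] w 0.0928
 shift [0.711 1.21  0.589] turn [0.0003 0.0002 0.0003]
```

Emit:
step_arm([
  {"dx": 0.2, "dy": 0.25, "dz": 0.1, "ax": 0, "ay": 0, "az": 0},
  {"dx": 0.35, "dy": 0.5, "dz": 0.25, "ax": 0, "ay": 0, "az": 0},
  {"dx": 0.5, "dy": 0.7, "dz": 0.4, "ax": 0, "ay": 0, "az": 0},
  {"dx": 0.65, "dy": 0.9, "dz": 0.5, "ax": 0, "ay": 0, "az": 0},
  {"dx": 0.71, "dy": 1.0, "dz": 0.59, "ax": 0, "ay": 0, "az": 0},
  {"dx": 0.71, "dy": 1.0, "dz": 0.59, "ax": 0, "ay": 0, "az": 0},
])

```text
t: 1.6
ee_pos: [0.4873, 0.3345, 0.128]
ee_rot: [[0.977, 0.211, -0.002], [0.211, -0.977, -0.005], [-0.003, 0.004, -1.0]]
contact_force: [-0.4, -0.3, -0.0]
grip_width: 0.0928
```

```bash
python3 -c "
from plan import *
plan([.4927,.3078,.10],12.4)"
```

```text
t 1.6 P [0.4873 0.3345 0.128 ] yaw 12.19 zax [-0.0024 -0.0049 -1.    ] F [-0.4 -0.3 -0. ] w 0.0928
 shift [-0.002  0.181  0.188] turn [ 0.0013  0.0011 -0.0011]
```

Emit:
step_arm([
  {"dx": 0, "dy": 0.1, "dz": 0.1, "ax": 0, "ay": 0, "az": 0},
  {"dx": 0, "dy": 0.19, "dz": 0.19, "ax": 0, "ay": 0, "az": 0},
  {"dx": 0, "dy": 0.19, "dz": 0.19, "ax": 0, "ay": 0, "az": 0},
  {"dx": 0, "dy": 0.19, "dz": 0.19, "ax": 0, "ay": 0, "az": 0},
])

```text
t: 2.0
ee_pos: [0.4914, 0.313, 0.1023]
ee_rot: [[0.976, 0.218, -0.0], [0.218, -0.976, 0.002], [0.0, -0.002, -1.0]]
contact_force: [-0.0, 0.7, 0.2]
grip_width: 0.0932
```

Run:
```python
from plan import *
plan([.4927,.3078,.026],12.4)
from cell import vision
from ov import *
for n in ("side","top"):
    c=vision.read_camera(n); b=(100,230,200,340) if n=="side" else (140,250,130,290)
    cv2.imwrite(f"pics/{n}1.png",cv2.resize(c["image"][b[0]:b[1],b[2]:b[3],::-1],None,fx=4.5,fy=4.5,interpolation=cv2.INTER_CUBIC))
```

```text
t 2.0 P [0.4914 0.313  0.1023] yaw 12.6 zax [-3.0e-04  1.6e-03 -1.0e+00] F [-0.   0.7  0.2] w 0.0932
 shift [0.001 0.037 0.508] turn [-0.0005 -0.      0.0011]
```

View pics/side1.png

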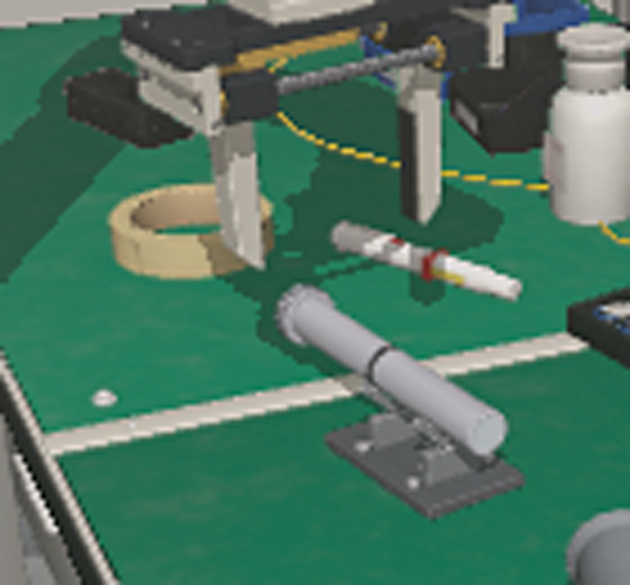

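View pics/top1.png

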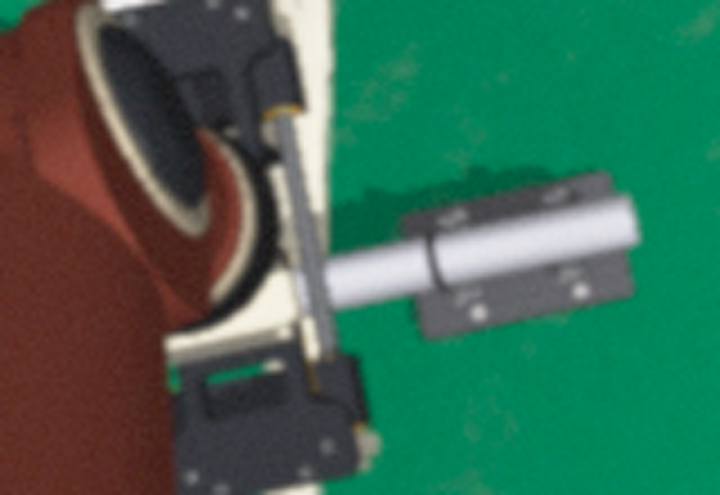

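Both views show the open fingers straddling the rear plain stretch of the tube, either side of side-view crop pixel (330,330). I'll descend and close.

Emit:
step_arm([
  {"dx": 0, "dy": 0.02, "dz": 0.1, "ax": 0, "ay": 0, "az": 0},
  {"dx": 0, "dy": 0.03, "dz": 0.22, "ax": 0, "ay": 0, "az": 0},
  {"dx": 0, "dy": 0.03, "dz": 0.35, "ax": 0, "ay": 0, "az": 0},
  {"dx": 0, "dy": 0.03, "dz": 0.45, "ax": 0, "ay": 0, "az": 0},
  {"dx": 0, "dy": 0.03, "dz": 0.5, "ax": 0, "ay": 0, "az": 0},
  {"dx": 0, "dy": 0.03, "dz": 0.5, "ax": 0, "ay": 0, "az": 0},
  {"dx": 0, "dy": 0.03, "dz": 0.5, "ax": 0, "ay": 0, "az": 0},
])

```text
t: 2.8
ee_pos: [0.4936, 0.3075, 0.0274]
ee_rot: [[0.976, 0.216, 0.001], [0.216, -0.976, 0.001], [0.001, -0.001, -1.0]]
contact_force: [-0.8, 0.8, -0.3]
grip_width: 0.0927
```

```bash
python3 -c "
from plan import *
plan([.4927,.3078,.026],12.4)"
```

```text
t 2.8 P [0.4936 0.3075 0.0274] yaw 12.5 zax [ 0.0012  0.001  -1.    ] F [-0.8  0.8 -0.3] w 0.0927
 shift [-0.005 -0.003  0.009] turn [-0.0002 -0.0004  0.0006]
```

Emit:
step_arm([
  {"dx": 0, "dy": 0, "dz": 0.008, "ax": 0, "ay": 0, "az": 0},
  {"dx": 0, "dy": 0, "dz": 0.008, "ax": 0, "ay": 0, "az": 0},
  {"dx": 0, "dy": 0, "dz": 0.008, "ax": 0, "ay": 0, "az": 0},
  {"dx": 0, "dy": 0, "dz": 0.008, "ax": 0, "ay": 0, "az": 0},
  {"dx": 0, "dy": 0, "dz": 0.008, "ax": 0, "ay": 0, "az": 0},
  {"dx": 0, "dy": 0, "dz": 0.008, "ax": 0, "ay": 0, "az": 0},
  {"dx": 0, "dy": 0, "dz": 0.008, "ax": 0, "ay": 0, "az": 0},
  {"dx": 0, "dy": 0, "dz": 0.008, "ax": 0, "ay": 0, "az": 0},
  {"dx": 0, "dy": 0, "dz": 0.008, "ax": 0, "ay": 0, "az": 0},
  {"dx": 0, "dy": 0, "dz": 0.008, "ax": 0, "ay": 0, "az": 0},
], hand=-1)

```text
t: 3.8
ee_pos: [0.4933, 0.3067, 0.0255]
ee_rot: [[0.976, 0.216, 0.0], [0.216, -0.976, 0.0], [0.0, -0.0, -1.0]]
contact_force: [0.9, -0.4, 0.0]
grip_width: 0.0232
```

```bash
python3 -c "
from plan import *
plan([.4927,.3078,.1],12.4)"
```

```text
t 3.8 P [0.4933 0.3067 0.0255] yaw 12.46 zax [ 3.e-04  1.e-04 -1.e+00] F [ 0.9 -0.4  0. ] w 0.0232
 shift [-0.002 -0.008 -0.497] turn [-0.     -0.0001  0.0003]
```

Gripped (23 mm, forces near zero). Lift slowly and check for sag.

Emit:
step_arm([
  {"dx": 0, "dy": 0, "dz": -0.05, "ax": 0, "ay": 0, "az": 0},
  {"dx": 0, "dy": 0, "dz": -0.1, "ax": 0, "ay": 0, "az": 0},
  {"dx": 0, "dy": 0, "dz": -0.17, "ax": 0, "ay": 0, "az": 0},
  {"dx": 0, "dy": 0, "dz": -0.24, "ax": 0, "ay": 0, "az": 0},
  {"dx": 0, "dy": 0, "dz": -0.32, "ax": 0, "ay": 0, "az": 0},
  {"dx": 0, "dy": 0, "dz": -0.4, "ax": 0, "ay": 0, "az": 0},
  {"dx": 0, "dy": 0, "dz": -0.47, "ax": 0, "ay": 0, "az": 0},
  {"dx": 0, "dy": 0, "dz": -0.5, "ax": 0, "ay": 0, "az": 0},
  {"dx": 0, "dy": 0, "dz": -0.5, "ax": 0, "ay": 0, "az": 0},
  {"dx": 0, "dy": 0, "dz": -0.5, "ax": 0, "ay": 0, "az": 0},
])

```text
t: 4.8
ee_pos: [0.4928, 0.3066, 0.1002]
ee_rot: [[0.976, 0.216, -0.001], [0.216, -0.976, -0.0], [-0.001, 0.0, -1.0]]
contact_force: [-0.4, -0.3, -1.5]
grip_width: 0.0232
```

Run:
```python
from plan import *
plan([.4927,.3078,.1],12.4)
from cell import vision
from ov import *
P=np.array(readout.read_state()["ee_pos"]); te=np.array([.2145,-.9767,0]); to=P+[0,0,.019]+.039*te
for n in ("side","top"):
    c=vision.read_camera(n); np.savez(f"pics/{n}2.npz",**c); b=(90,210,210,340) if n=="side" else (160,230,150,290)
    overlay(c,tube_items(to,te),b,5,f"pics/{n}2.png")
```

```text
t 4.8 P [0.4928 0.3066 0.1002] yaw 12.46 zax [-7.e-04 -4.e-04 -1.e+00] F [-0.4 -0.3 -1.5] w 0.0232
 shift [ 0.001 -0.008  0.001] turn [0.0001 0.0002 0.0003]
```

View pics/side2.png

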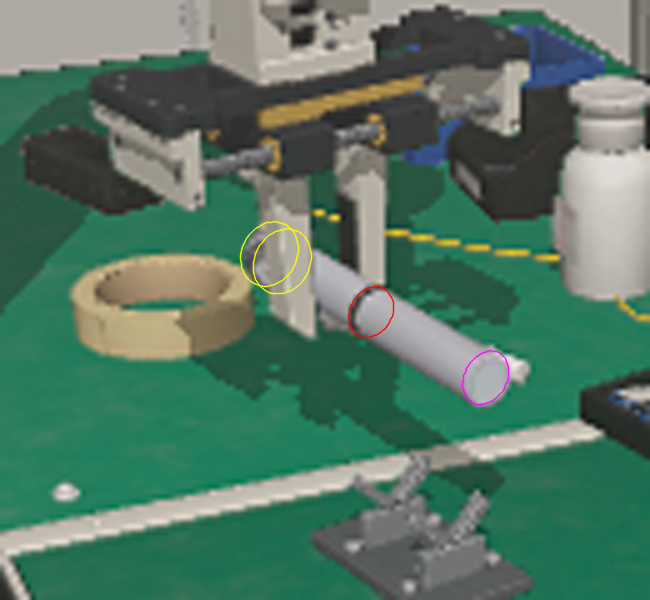

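View pics/top2.png

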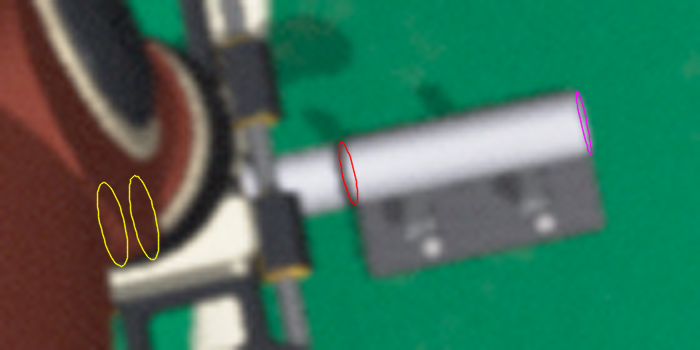

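The side view shows the tube lifted clear of the vees with no visible sag. Its dark ring is at crop (368,308) and its front at (486,377), within about 1 mm of the prediction. Next I'll fit the held tube's axis and plan the approach pose.

```bash
cat > fit.py <<'E'
from h import *
from scipy.optimize import least_squares
def fit(c,a0,e0,r,s0,s1,maxd=.006):
    W=world(c,0,400,0,640).reshape(-1,3); W=W[~np.isnan(W[:,0])]
    e0=e0/np.linalg.norm(e0); n=np.array([-e0[1],e0[0],0]); 
    p=np.array([0,0,0,0.])
    def ae(p): 
        a=a0+n*p[0]+np.array([0,0,p[1]]); e=e0+n*p[2]+np.array([0,0,p[3]]); return a,e/np.linalg.norm(e)
    for _ in range(4):
        a,e=ae(p); t=(W-a)@e; d=np.linalg.norm(np.cross(W-a,e),axis=1)-r
        Q=W[(t>s0)&(t<s1)&(abs(d)<maxd)]
        f=lambda p:(lambda a,e:np.linalg.norm(np.cross(Q-a,e),axis=1)-r)(*ae(p))
        p=least_squares(f,p,loss="soft_l1",f_scale=.002).x
    a,e=ae(p); return a,e,len(Q),np.std(f(p))
E
python3 - <<'E'
from fit import *
P=np.array([.4928,.3066,.1002]); te=np.array([.2145,-.9767,0]); to=P+[0,0,.019]+.039*te
for n in("side","top"):
    a,e,N,s=fit(load(f"pics/{n}2.npz"),to,te,.012,.006,.085); print("tube",n,a.round(4),e.round(4),N,s.round(4),"exp",to.round(4))
he=np.array([-.287,-.958,0])
for n in("side","top"):
    a,e,N,s=fit(load(f"pics/{n}0.npz"),np.array([.5028,0.0,.08]),he,.019,.012,.078); print("slv",n,a.round(4),e.round(4),N,s.round(4))
te=np.array([.2145,-.9767,0])
for n in("side","top"):
    a,e,N,s=fit(load(f"pics/{n}0.npz"),np.array([.5011,0.2697,.045]),te,.012,.006,.085); print("tube0",n,a.round(4),e.round(4),N,s.round(4))
E
```

```text
tube side [0.5017 0.2686 0.1192] [ 0.2139 -0.9768 -0.0104] 252 0.001 exp [0.5012 0.2685 0.1192]
tube top [0.5008 0.2684 0.1184] [ 0.2165 -0.9762 -0.0158] 541 0.0013 exp [0.5012 0.2685 0.1192]
slv side [ 0.5051 -0.0007  0.079 ] [-0.3275 -0.9435  0.0505] 617 0.0018
slv top [ 0.5029 -0.      0.0795] [-0.288  -0.9576 -0.0026] 685 0.0015
tube0 side [0.5008 0.2696 0.0442] [ 0.2279 -0.9736  0.0107] 273 0.0017
tube0 top [0.5015 0.2698 0.0446] [ 0.2096 -0.9778 -0.0027] 520 0.0018
```

Emit:
step_arm([
  {"dx": 0.02, "dy": 0.1, "dz": 0, "ax": 0, "ay": 0, "az": 0.015},
  {"dx": 0.04, "dy": 0.2, "dz": 0, "ax": 0, "ay": 0, "az": 0.03},
  {"dx": 0.06, "dy": 0.35, "dz": 0, "ax": 0, "ay": 0, "az": 0.055},
  {"dx": 0.09, "dy": 0.5, "dz": 0, "ax": 0, "ay": 0, "az": 0.08},
  {"dx": 0.12, "dy": 0.65, "dz": 0, "ax": 0, "ay": 0, "az": 0.105},
  {"dx": 0.14, "dy": 0.8, "dz": 0, "ax": 0, "ay": 0, "az": 0.13},
  {"dx": 0.16, "dy": 0.92, "dz": 0, "ax": 0, "ay": 0, "az": 0.15},
  {"dx": 0.17, "dy": 0.98, "dz": 0, "ax": 0, "ay": 0, "az": 0.162},
  {"dx": 0.17, "dy": 0.98, "dz": 0, "ax": 0, "ay": 0, "az": 0.162},
  {"dx": 0.17, "dy": 0.98, "dz": 0, "ax": 0, "ay": 0, "az": 0.162},
  {"dx": 0.17, "dy": 0.98, "dz": 0, "ax": 0, "ay": 0, "az": 0.162},
])

```text
t: 6.0
ee_pos: [0.5492, 0.1705, 0.1003]
ee_rot: [[0.959, -0.285, -0.001], [-0.285, -0.959, 0.001], [-0.001, -0.001, -1.0]]
contact_force: [-0.0, -0.4, -2.4]
grip_width: 0.0231
```

```bash
python3 -c "
from plan import *
plan([.5513,.1619,.0617],-16.68)"
```

```text
t 6.0 P [0.5492 0.1705 0.1003] yaw -16.54 zax [-7.0e-04  1.2e-03 -1.0e+00] F [-0.  -0.4 -2.4] w 0.0231
 shift [0.03  0.051 0.257] turn [-0.0003  0.0003  0.0008]
```

Emit:
step_arm([
  {"dx": 0.015, "dy": 0.025, "dz": 0.08, "ax": 0, "ay": 0, "az": 0},
  {"dx": 0.03, "dy": 0.05, "dz": 0.17, "ax": 0, "ay": 0, "az": 0.001},
  {"dx": 0.03, "dy": 0.05, "dz": 0.24, "ax": 0, "ay": 0, "az": 0.001},
  {"dx": 0.03, "dy": 0.05, "dz": 0.257, "ax": 0, "ay": 0, "az": 0.001},
  {"dx": 0.03, "dy": 0.05, "dz": 0.257, "ax": 0, "ay": 0, "az": 0.001},
  {"dx": 0.03, "dy": 0.05, "dz": 0.257, "ax": 0, "ay": 0, "az": 0.001},
  {"dx": 0.03, "dy": 0.05, "dz": 0.257, "ax": 0, "ay": 0, "az": 0.001},
])

```text
t: 6.7
ee_pos: [0.5523, 0.1604, 0.0623]
ee_rot: [[0.957, -0.29, 0.001], [-0.29, -0.957, 0.0], [0.001, -0.001, -1.0]]
contact_force: [-0.2, -0.9, -1.6]
grip_width: 0.0234
```

Run:
```python
from plan import *
plan([.5513,.1619,.0617],-16.68)
from cell import vision
from ov import *
from fit import fit
s=readout.read_state(); P=np.array(s["ee_pos"]); R=np.array(s["ee_rot"]); te=R[:,1]*1.0; te=te*np.sign(-te[1]); print(te)
to=P+[0,0,.019]+.039*te
ho=np.array([.5028,0,.08]); he=np.array([-.287,-.958,0])
for n in ("side","top"):
    c=vision.read_camera(n); np.savez(f"pics/{n}3.npz",**c); b=(150,300,260,380) if n=="side" else (150,240,265,415)
    overlay(c,tube_items(to,te)+sl_items(ho,he),b,5 if n=="side" else 4.5,f"pics/{n}3.png")
    print(n,"tube",fit(c,to,te,.012,.006,.085),"exp",to)
    print(n,"slv",fit(c,ho,he,.019,.012,.078))
```

```text
t 6.7 P [0.5523 0.1604 0.0623] yaw -16.87 zax [ 1.e-03  3.e-04 -1.e+00] F [-0.2 -0.9 -1.6] w 0.0234
 shift [-0.009 -0.008  0.004] turn [-0.0002 -0.0003 -0.0011]
[-2.90192096e-01 -9.56968221e-01 -6.09321881e-04]
side tube (array([0.54196515, 0.12275195, 0.08144563]), array([-0.29188277, -0.95622249, -0.02104731]), 229, np.float64(0.0007034881474894428)) exp [0.54097102 0.12305341 0.08131309]
side slv (array([ 0.50473633, -0.00058009,  0.07903065]), array([-0.31586438, -0.94731277,  0.05318092]), 617, np.float64(0.0017169260352156864))
top tube (array([0.54069784, 0.12313625, 0.08065496]), array([-0.29364414, -0.95576653, -0.01683643]), 499, np.float64(0.0013755312632445058)) exp [0.54097102 0.12305341 0.08131309]
top slv (array([ 5.03195341e-01, -1.18437257e-04,  7.95661465e-02]), array([-0.29330783, -0.95600828, -0.00432276]), 690, np.float64(0.001498414137723937))
```

View pics/side3.png

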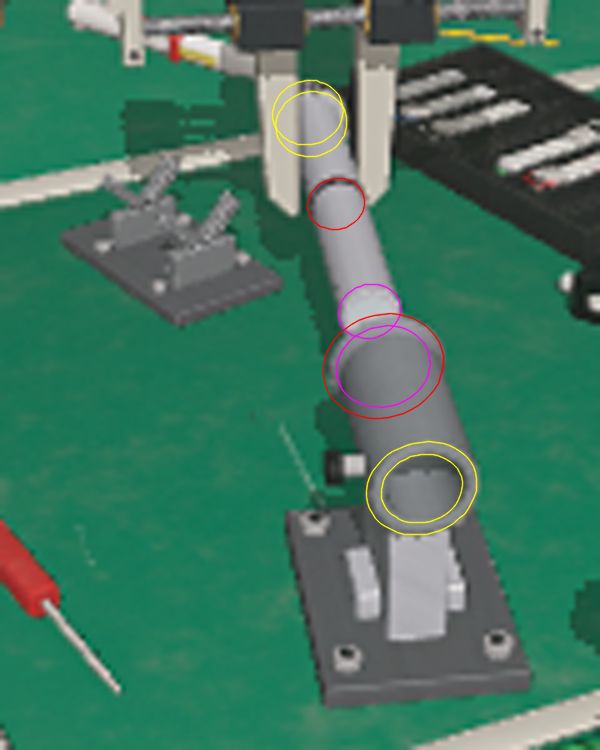

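View pics/top3.png

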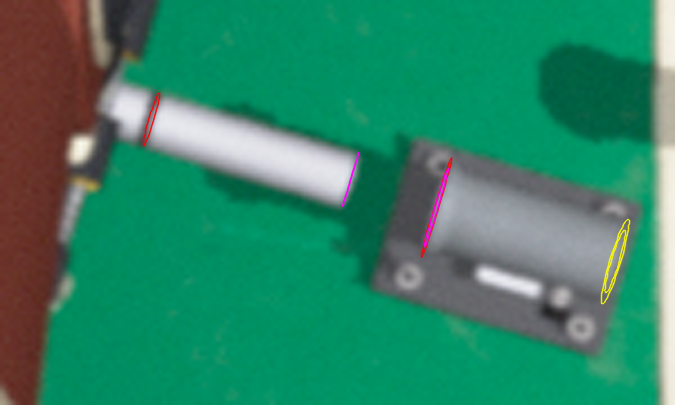

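Emit:
step_arm([
  {"dx": -0.004, "dy": 0, "dz": 0.006, "ax": -0.0055, "ay": 0, "az": 0},
  {"dx": -0.004, "dy": 0.05, "dz": 0.006, "ax": -0.0055, "ay": 0, "az": 0},
  {"dx": -0.004, "dy": 0.1, "dz": 0.006, "ax": -0.0055, "ay": 0, "az": 0},
  {"dx": -0.004, "dy": 0.14, "dz": 0.006, "ax": -0.0055, "ay": 0, "az": 0},
  {"dx": -0.004, "dy": 0.17, "dz": 0.006, "ax": -0.0055, "ay": 0, "az": 0},
  {"dx": -0.004, "dy": 0.19, "dz": 0.006, "ax": -0.0055, "ay": 0, "az": 0},
  {"dx": -0.004, "dy": 0.2, "dz": 0.006, "ax": -0.0055, "ay": 0, "az": 0},
  {"dx": -0.004, "dy": 0.2, "dz": 0.006, "ax": -0.0055, "ay": 0, "az": 0},
  {"dx": -0.004, "dy": 0.2, "dz": 0.006, "ax": -0.0055, "ay": 0, "az": 0},
])

```text
t: 7.7
ee_pos: [0.5427, 0.1319, 0.061]
ee_rot: [[0.957, -0.29, -0.005], [-0.29, -0.957, -0.016], [-0.0, 0.017, -1.0]]
contact_force: [0.1, -0.3, -1.5]
grip_width: 0.0231
```

```bash
cat > look.py <<'E'
import sys
from plan import *
from cell import vision
from ov import *
from fit import fit
k=sys.argv[1]
plan([.5029+.287*.039,.039*.958,.0607],-16.87)
s=readout.read_state(); P=np.array(s["ee_pos"]); R=np.array(s["ee_rot"]); te=R[:,1]; 
te=te+[0,0,-.017]
to=P-R[:,2]*.019+.039*te
ho=np.array([.5030,0,.08]); he=np.array([-.290,-.957,0])
for n in ("side","top"):
    c=vision.read_camera(n); np.savez(f"pics/{n}{k}.npz",**c); b=(150,300,260,380) if n=="side" else (150,240,265,415)
    overlay(c,tube_items(to,te)+sl_items(ho,he),b,5 if n=="side" else 4.5,f"pics/{n}{k}.png")
    f=(ho-to)@te
    a,e,N,sd=fit(c,to,te,.012,.006,min(.085,f-.004)); 
    print(n,"tube",a.round(4),e.round(4),N,"exp",to.round(4),te.round(4))
    m=a+e*((ho-a)@he); y=np.array([-he[1],he[0],0]); print("  at mouth lateral",((m-ho)@np.cross([0,0,1],he)).round(4),"z",m[2].round(4),"mark dist",((a-ho)@he).round(4))
E
python3 look.py 4
```

```text
t 7.7 P [0.5427 0.1319 0.061 ] yaw -16.86 zax [-0.005  -0.0162 -0.9999] F [ 0.1 -0.3 -1.5] w 0.0231
 shift [0.    0.659 0.013] turn [0.0054 0.     0.0001]
side tube [0.5326 0.0946 0.0808] [-0.2928 -0.9562 -0.0015] 237 exp [0.5315 0.0949 0.08  ] [-0.29   -0.9569 -0.    ]
  at mouth lateral 0.0006 z 0.0807 mark dist -0.0991
top tube [0.5311 0.095  0.0798] [-0.2929 -0.9562  0.0019] 502 exp [0.5315 0.0949 0.08  ] [-0.29   -0.9569 -0.    ]
  at mouth lateral -0.001 z 0.08 mark dist -0.0991
```

View pics/side4.png

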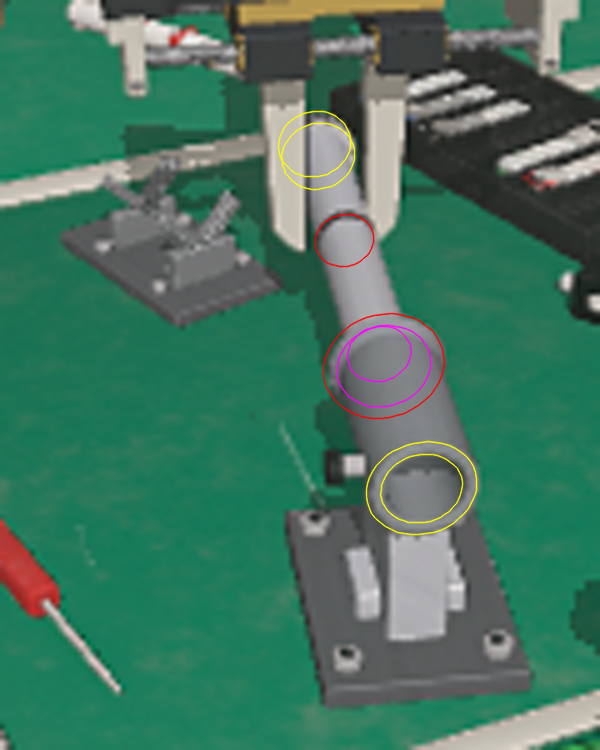

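View pics/top4.png

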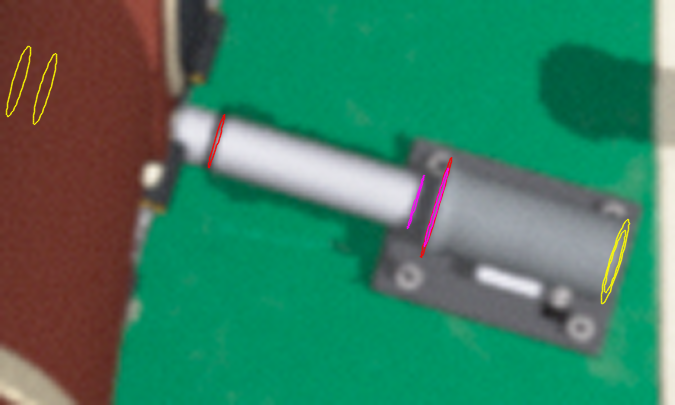

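Emit:
step_arm([
  {"dx": 0, "dy": 0.03, "dz": 0, "ax": 0, "ay": 0, "az": 0},
  {"dx": 0, "dy": 0.06, "dz": 0.001, "ax": 0, "ay": 0, "az": 0},
  {"dx": 0, "dy": 0.09, "dz": 0.0015, "ax": 0, "ay": 0, "az": 0},
  {"dx": 0, "dy": 0.12, "dz": 0.002, "ax": 0, "ay": 0, "az": 0},
  {"dx": 0, "dy": 0.15, "dz": 0.0025, "ax": 0, "ay": 0, "az": 0},
  {"dx": 0, "dy": 0.17, "dz": 0.003, "ax": 0, "ay": 0, "az": 0},
  {"dx": 0, "dy": 0.18, "dz": 0.003, "ax": 0, "ay": 0, "az": 0},
  {"dx": 0, "dy": 0.18, "dz": 0.003, "ax": 0, "ay": 0, "az": 0},
  {"dx": 0, "dy": 0.18, "dz": 0.003, "ax": 0, "ay": 0, "az": 0},
])

```text
t: 8.7
ee_pos: [0.5348, 0.106, 0.061]
ee_rot: [[0.957, -0.29, -0.005], [-0.29, -0.957, -0.016], [-0.0, 0.017, -1.0]]
contact_force: [-0.7, -0.0, -0.6]
grip_width: 0.0234
```

```bash
python3 look.py 5
```

```text
t 8.7 P [0.5348 0.106  0.061 ] yaw -16.87 zax [-0.0051 -0.0164 -0.9999] F [-0.7 -0.  -0.6] w 0.0234
 shift [0.001 0.478 0.01 ] turn [0.0054 0.     0.    ]
side tube [0.5244 0.0687 0.0808] [-0.2885 -0.9575 -0.0018] 163 exp [0.5236 0.069  0.08  ] [-2.901e-01 -9.568e-01  1.000e-04]
  at mouth lateral 0.0007 z 0.0807 mark dist -0.072
top tube [0.5232 0.0691 0.08  ] [-0.2883 -0.9575 -0.0035] 395 exp [0.5236 0.069  0.08  ] [-2.901e-01 -9.568e-01  1.000e-04]
  at mouth lateral -0.0006 z 0.0797 mark dist -0.072
```

View pics/top5.png

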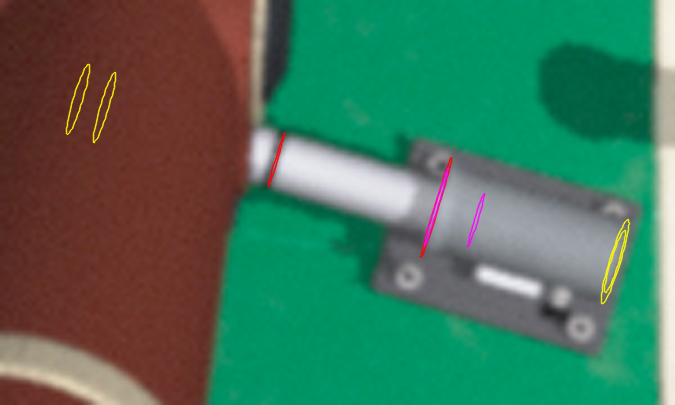

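View pics/side5.png

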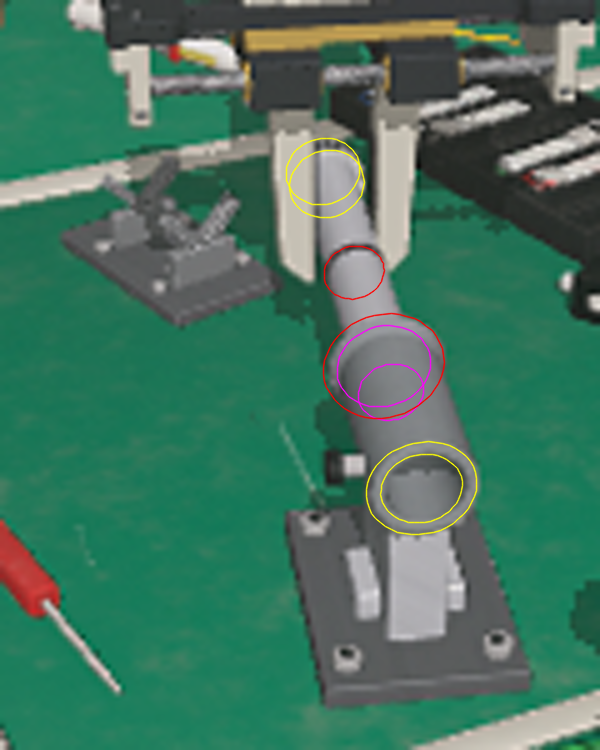

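Wrist force is near zero and the front is about 18 mm inside the sleeve, its edge at the mouth at top-crop (430,200). Continue the push.

Emit:
step_arm([
  {"dx": 0, "dy": 0.03, "dz": 0, "ax": 0, "ay": 0, "az": 0},
  {"dx": 0, "dy": 0.06, "dz": 0.001, "ax": 0, "ay": 0, "az": 0},
  {"dx": 0, "dy": 0.1, "dz": 0.0015, "ax": 0, "ay": 0, "az": 0},
  {"dx": 0, "dy": 0.14, "dz": 0.002, "ax": 0, "ay": 0, "az": 0},
  {"dx": 0, "dy": 0.18, "dz": 0.003, "ax": 0, "ay": 0, "az": 0},
  {"dx": 0, "dy": 0.22, "dz": 0.004, "ax": 0, "ay": 0, "az": 0},
  {"dx": 0, "dy": 0.26, "dz": 0.0045, "ax": 0, "ay": 0, "az": 0},
  {"dx": 0, "dy": 0.29, "dz": 0.005, "ax": 0, "ay": 0, "az": 0},
  {"dx": 0, "dy": 0.3, "dz": 0.005, "ax": 0, "ay": 0, "az": 0},
  {"dx": 0, "dy": 0.3, "dz": 0.005, "ax": 0, "ay": 0, "az": 0},
  {"dx": 0, "dy": 0.3, "dz": 0.005, "ax": 0, "ay": 0, "az": 0},
])

```text
t: 9.9
ee_pos: [0.5218, 0.063, 0.061]
ee_rot: [[0.957, -0.29, -0.005], [-0.29, -0.957, -0.016], [0.0, 0.017, -1.0]]
contact_force: [0.6, -0.1, -1.4]
grip_width: 0.0231
```

```bash
python3 look.py 6
python3 - <<'E'
import cv2,numpy as np
im=np.load("pics/side6.npz")["image"][190:270,310:370,::-1]
cv2.imwrite("pics/side6z.png",cv2.resize(np.ascontiguousarray(im),None,fx=7,fy=7,interpolation=cv2.INTER_CUBIC))
E
```

```text
t 9.9 P [0.5218 0.063  0.061 ] yaw -16.86 zax [-0.0049 -0.0163 -0.9999] F [ 0.6 -0.1 -1.4] w 0.0231
 shift [0.    0.179 0.005] turn [ 0.0054 -0.      0.0001]
side tube [0.5116 0.0257 0.0818] [-0.2772 -0.9587 -0.0643] 18 exp [0.5106 0.026  0.08  ] [-0.29   -0.9569  0.    ]
  at mouth lateral 0.0012 z 0.0801 mark dist -0.0271
top tube [0.5101 0.0262 0.0801] [-0.2746 -0.9614 -0.0198] 104 exp [0.5106 0.026  0.08  ] [-0.29   -0.9569  0.    ]
  at mouth lateral -0.0004 z 0.0796 mark dist -0.0271
```

View pics/top6.png

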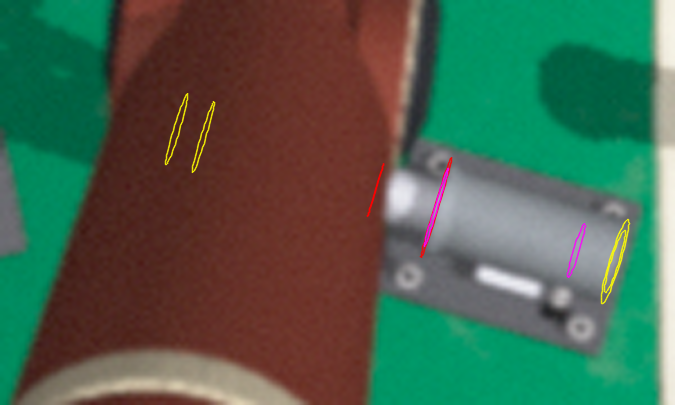

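View pics/side6z.png

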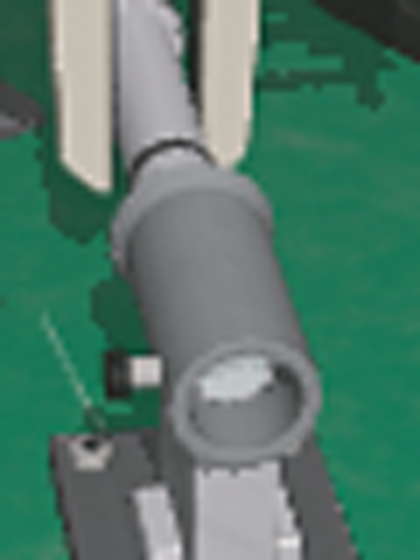

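Emit:
step_arm([
  {"dx": 0, "dy": 0.03, "dz": 0, "ax": 0, "ay": 0, "az": 0},
  {"dx": 0, "dy": 0.06, "dz": 0.001, "ax": 0, "ay": 0, "az": 0},
  {"dx": 0, "dy": 0.09, "dz": 0.0015, "ax": 0, "ay": 0, "az": 0},
  {"dx": 0, "dy": 0.12, "dz": 0.002, "ax": 0, "ay": 0, "az": 0},
  {"dx": 0, "dy": 0.15, "dz": 0.0025, "ax": 0, "ay": 0, "az": 0},
  {"dx": 0, "dy": 0.17, "dz": 0.003, "ax": 0, "ay": 0, "az": 0},
  {"dx": 0, "dy": 0.18, "dz": 0.003, "ax": 0, "ay": 0, "az": 0},
  {"dx": 0, "dy": 0.18, "dz": 0.003, "ax": 0, "ay": 0, "az": 0},
  {"dx": 0, "dy": 0.18, "dz": 0.003, "ax": 0, "ay": 0, "az": 0},
])

```text
t: 10.9
ee_pos: [0.5139, 0.0371, 0.0611]
ee_rot: [[0.957, -0.29, -0.005], [-0.29, -0.957, -0.016], [0.0, 0.017, -1.0]]
contact_force: [-0.2, 0.4, -1.8]
grip_width: 0.0231
```

```bash
cat > look2.py <<'E'
import sys
from plan import *
from cell import vision
from ov import *
k=sys.argv[1]
plan([.5030+.29*.039,.039*.957,.0607],-16.87)
s=readout.read_state(); P=np.array(s["ee_pos"]); R=np.array(s["ee_rot"]); te=R[:,1]+[0,0,-.017]
to=P-R[:,2]*.019+.039*te
ho=np.array([.5030,0,.08]); he=np.array([-.290,-.957,0])
print("mark x",((to-ho)@he).round(4))
for n in ("side","top"):
    c=vision.read_camera(n); np.savez(f"pics/{n}{k}.npz",**c)
    b=(190,270,300,380) if n=="side" else (165,230,335,415)
    im=overlay(c,[],b,8,f"pics/{n}{k}.png")
    c2=[(circ(to+he*d,he,r),col) for d,r,col in [(0,.012,(0,0,255)),(.09,.012,(255,0,255))]]+[(circ(ho,he,.0225),(0,255,255))]
    overlay(c,c2,b,8,f"pics/{n}{k}o.png")
E
python3 look2.py 7
```

```text
t 10.9 P [0.5139 0.0371 0.0611] yaw -16.86 zax [-0.0049 -0.0164 -0.9999] F [-0.2  0.4 -1.8] w 0.0231
 shift [ 0.002 -0.002  0.002] turn [ 0.0054 -0.      0.    ]
mark x 0.0
```

View pics/side7.png

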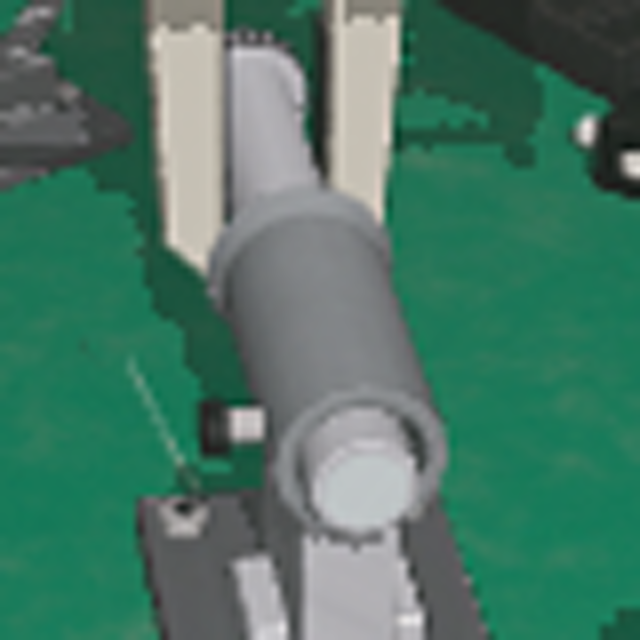

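View pics/side7o.png

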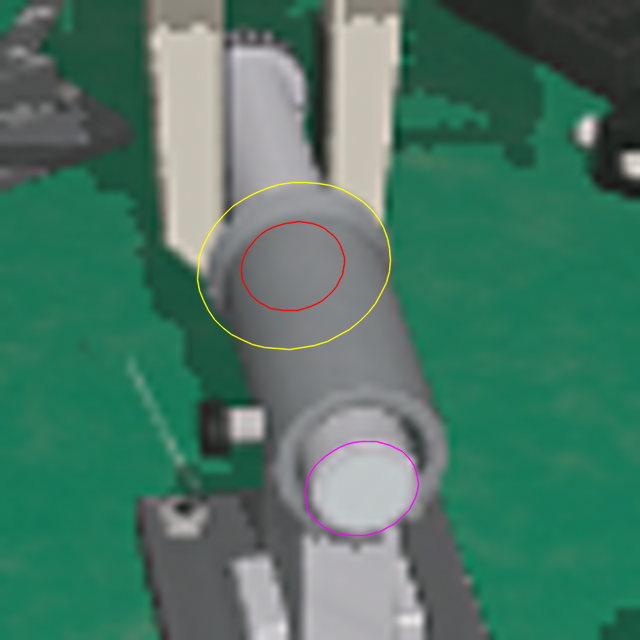

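View pics/top7o.png

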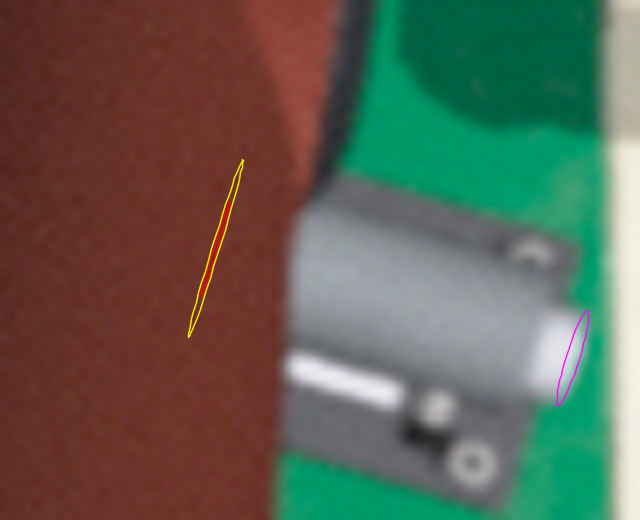

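Emit:
step_arm([
  {"dx": 0, "dy": 0, "dz": 0.004, "ax": 0, "ay": 0, "az": 0},
  {"dx": 0, "dy": 0, "dz": 0.008, "ax": 0, "ay": 0, "az": 0},
  {"dx": 0, "dy": 0, "dz": 0.01, "ax": 0, "ay": 0, "az": 0},
  {"dx": 0, "dy": 0, "dz": 0.01, "ax": 0, "ay": 0, "az": 0},
])

```text
t: 11.4
ee_pos: [0.5138, 0.0368, 0.0595]
ee_rot: [[0.957, -0.29, -0.005], [-0.29, -0.957, -0.017], [-0.0, 0.017, -1.0]]
contact_force: [-0.0, 0.1, -2.1]
grip_width: 0.0233
```

Emit:
step_arm([
  {"dx": 0, "dy": 0, "dz": 0, "ax": 0, "ay": 0, "az": 0},
  {"dx": 0, "dy": 0, "dz": 0, "ax": 0, "ay": 0, "az": 0},
  {"dx": 0, "dy": 0, "dz": 0, "ax": 0, "ay": 0, "az": 0},
  {"dx": 0, "dy": 0, "dz": 0, "ax": 0, "ay": 0, "az": 0},
  {"dx": 0, "dy": 0, "dz": 0, "ax": 0, "ay": 0, "az": 0},
  {"dx": 0, "dy": 0, "dz": 0, "ax": 0, "ay": 0, "az": 0},
  {"dx": 0, "dy": 0, "dz": 0, "ax": 0, "ay": 0, "az": 0},
  {"dx": 0, "dy": 0, "dz": 0, "ax": 0, "ay": 0, "az": 0},
], hand=0.4)

```text
t: 12.2
ee_pos: [0.5138, 0.0369, 0.0596]
ee_rot: [[0.957, -0.29, -0.005], [-0.29, -0.957, -0.017], [-0.0, 0.017, -1.0]]
contact_force: [-0.1, -0.4, 0.4]
grip_width: 0.0647
```

Emit:
step_arm([
  {"dx": 0, "dy": 0, "dz": -0.1, "ax": 0, "ay": 0, "az": 0},
  {"dx": 0, "dy": 0, "dz": -0.25, "ax": 0, "ay": 0, "az": 0},
  {"dx": 0, "dy": 0, "dz": -0.45, "ax": 0, "ay": 0, "az": 0},
  {"dx": 0, "dy": 0, "dz": -0.65, "ax": 0, "ay": 0, "az": 0},
  {"dx": 0, "dy": -0.1, "dz": -0.8, "ax": 0, "ay": 0, "az": 0},
  {"dx": 0, "dy": -0.3, "dz": -0.8, "ax": 0, "ay": 0, "az": 0},
  {"dx": 0, "dy": -0.5, "dz": -0.8, "ax": 0, "ay": 0, "az": 0},
  {"dx": 0, "dy": -0.7, "dz": -0.8, "ax": 0, "ay": 0, "az": 0},
  {"dx": 0, "dy": -0.9, "dz": -0.8, "ax": 0, "ay": 0, "az": 0},
  {"dx": 0, "dy": -1, "dz": -0.8, "ax": 0, "ay": 0, "az": 0},
  {"dx": 0, "dy": -1, "dz": -0.8, "ax": 0, "ay": 0, "az": 0},
  {"dx": 0, "dy": -1, "dz": -0.8, "ax": 0, "ay": 0, "az": 0},
])

```text
t: 13.4
ee_pos: [0.5577, 0.1806, 0.1768]
ee_rot: [[0.957, -0.292, -0.006], [-0.292, -0.956, -0.018], [-0.0, 0.019, -1.0]]
contact_force: [-0.0, -0.6, 0.2]
grip_width: 0.0648
```

Run:
```python
from plan import *
from cell import vision
from ov import *
ho=np.array([.5030,0,.08]); he=np.array([-.290,-.957,0])
print(readout.read_state()["t"])
for n in ("side","top"):
    c=vision.read_camera(n); np.savez(f"pics/{n}8.npz",**c)
    b=(180,260,300,380) if n=="side" else (165,230,300,400)
    overlay(c,[],b,8,f"pics/{n}8.png")
    cv2.imwrite(f"pics/{n}8f.png",c["image"][:,:,::-1])
```

```text
13.4
```

View pics/top8.png

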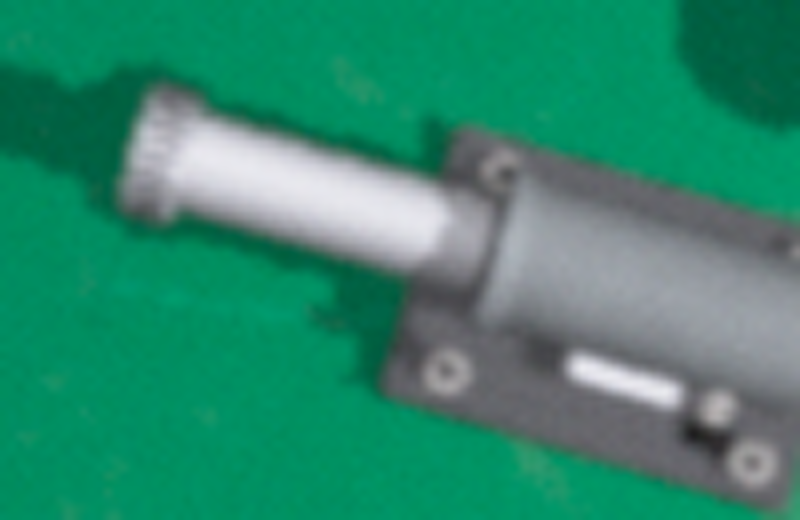

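View pics/side8.png

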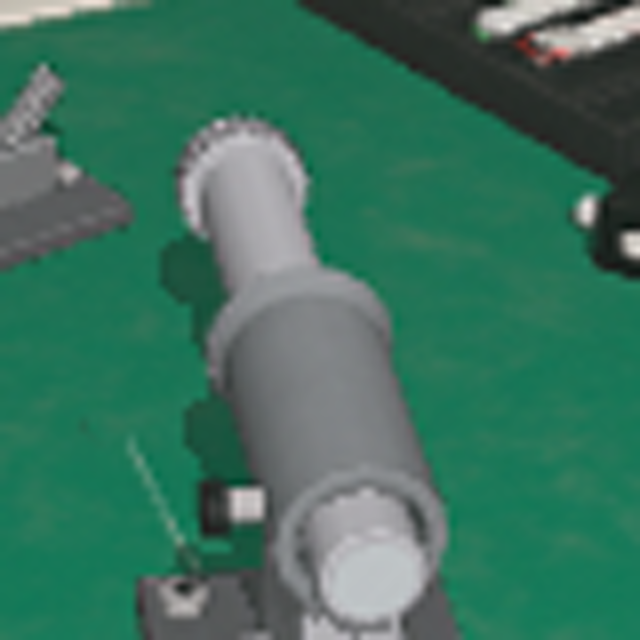

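View pics/top8f.png

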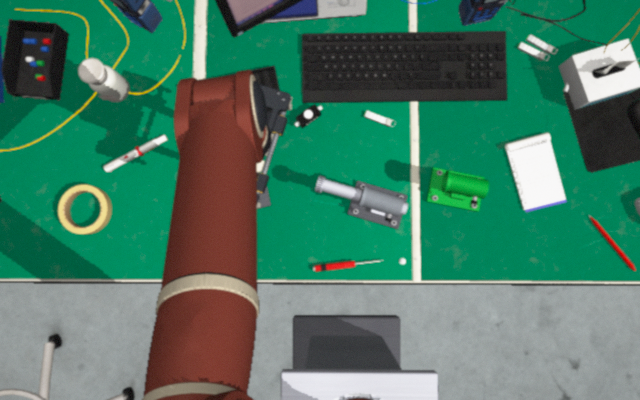

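Run:
```python
from ov import *
from scipy.ndimage import map_coordinates
t=load("pics/top8.npz");s=load("pics/side8.npz")
ho=np.array([.5030,0,.078]); he=np.array([-.290,-.957,0])
lat=np.cross([0,0,1],he)
g=cv2.cvtColor(t["image"],cv2.COLOR_RGB2GRAY).astype(float)
for z,rng,nm in [(.012,np.arange(-.1,-.07,.002),"rear z+12"),(.012,np.arange(-.03,.012,.001),"mouth"),(.012,np.arange(.07,.1,.002),"front")]:
    v=0
    for l in (-.004,-.002,0,.002,.004):
        X=ho+he*rng[:,None]+lat*l+[0,0,z]; p=proj(t,X); v=v+map_coordinates(g,[p[:,1],p[:,0]],order=1)/5
    print(nm,[(int(round(a*1000)),int(b)) for a,b in zip(rng,v)])
h=ho+[0,0,.002]
for d in (0,-.002,.002):
  overlay(t,[(circ(h+he*d,he,.0225),(0,0,255)),(circ(ho+he*(.09+d),he,.012),(255,0,255)),(circ(ho+he*(-.09+d),he,.016),(0,255,255)),(circ(h+he*(.08),he,.019),(0,0,255))],(165,230,310,410),8,f"pics/t8o{int(d*1000)}.png")
overlay(s,[(circ(h,he,.0225),(0,0,255)),(circ(ho+he*.09,he,.012),(255,0,255)),(circ(ho+he*-.078,he,.016),(0,255,255)),(circ(h+he*(.08),he,.019),(0,0,255))],(180,260,300,380),8,"pics/s8o.png")
```

```text
rear z+12 [(-100, 64), (-98, 64), (-96, 64), (-94, 72), (-92, 110), (-90, 158), (-88, 181), (-86, 182), (-84, 182), (-82, 185), (-80, 200), (-78, 215), (-76, 223), (-74, 225), (-72, 226)]
mouth [(-30, 223), (-29, 224), (-28, 224), (-27, 224), (-26, 224), (-25, 224), (-24, 224), (-23, 224), (-22, 224), (-21, 224), (-20, 224), (-19, 223), (-18, 222), (-17, 220), (-16, 214), (-15, 205), (-14, 194), (-13, 182), (-12, 173), (-11, 167), (-10, 165), (-9, 163), (-8, 163), (-7, 162), (-6, 160), (-5, 155), (-4, 145), (-3, 133), (-2, 123), (-1, 122), (0, 133), (1, 150), (2, 163), (3, 171), (4, 173), (5, 173), (6, 170), (7, 166), (8, 162), (9, 160), (10, 159), (11, 158)]
front [(70, 156), (72, 156), (74, 157), (76, 157), (78, 166), (80, 187), (82, 209), (84, 219), (86, 218), (88, 202), (90, 164), (92, 123), (94, 112), (96, 134), (98, 165)]
```

View pics/t8o0.png

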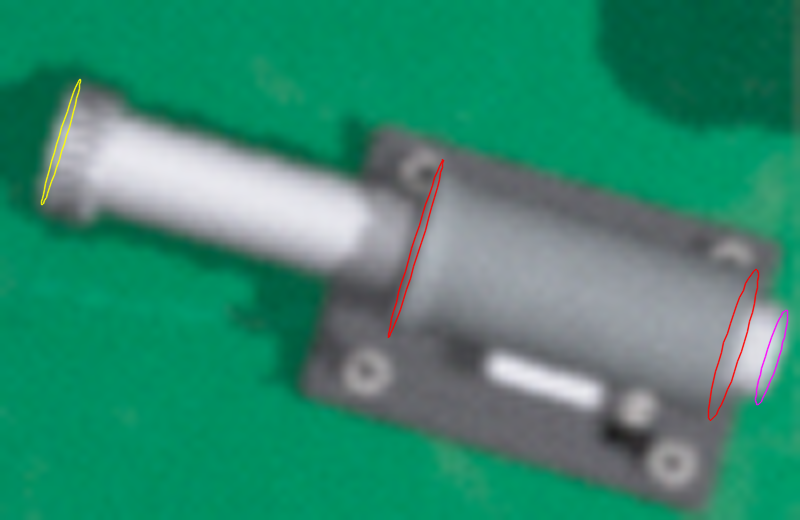

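View pics/s8o.png

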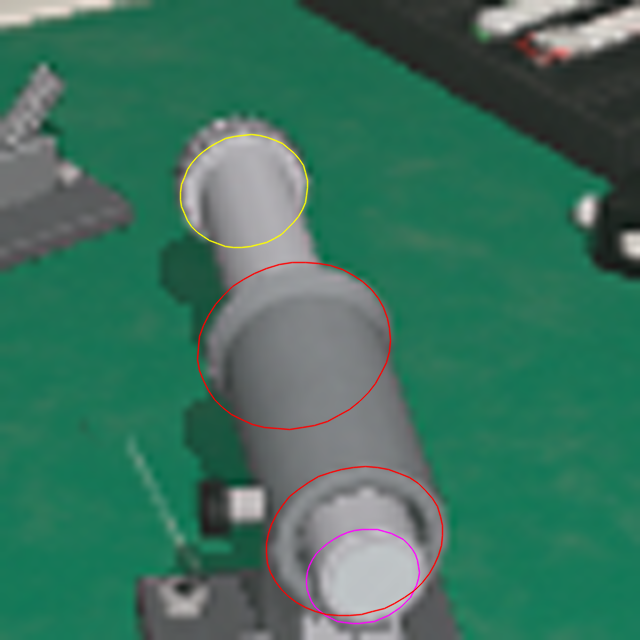

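The top view puts the tube's rear face at about −90 mm and its front at about +90 mm from the rim plane. The dark ring shows as a dark band right at the rim, near crop (405,250), and the front sticks out of the far end as expected. The arm is clear and the other things on the bench look unmoved, so I'm handing in.

```bash
python3 -c "
from cell import readout,order
s=readout.read_state();print(s['t'],s['contact_force'],s['joint_velocities'])
print(order.hand_in())"
```

```text
13.5 [ 0.06735758 -0.1571406  -0.14817425] [ 0.18981319 -0.16613007 -0.1329314  -0.21228031 -0.22339857 -0.07139507
 -0.15794384]
the job is handed in; nothing more can be done
None
```

I slid the collimator tube into the grey sleeve holder until its dark ring was level with the rim, let go, pulled the arm clear and handed in at 13.5 s. No verdict was reported.

- **Insertion:** I gripped the tube at its grip point and levelled out about 1° of nose-down sag before pushing. The force read at each stop stayed around 2 N or less.
- **Ring position:** In the last top picture the rear face was about 90.5 mm before the rim and the front end about 90 mm past it. That puts the ring within about 1 mm of the rim plane. The ring itself was partly hidden by the rim and in shadow, so this rests mainly on the two tube ends.
- **Side view:** It agreed within 1–2 pixels (roughly 2–3 mm), with the front end sticking out of the far end of the sleeve as expected. Side-camera fits of the sleeve's axis differed from the top ones by up to about 2 mm and 3°. I used the top fits.
- **Bystanders and arm:** By eye in the last top picture, the attenuator, module, screwdriver and green look-alike had not moved. The arm was about 18 cm above the bench with near-zero force. I did not separately measure the tube's speed after release.

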